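# Discard an empty reagent bottle through the bin's port

### The arm

A 6-joint arm with a two-finger parallel gripper is mounted at the origin on a cart in front of the work surface, level with it; the furniture and walls round the work are solid. World frame = base frame: x ahead of the robot, y to its left, z up, the work surface at z = 0. Lengths are in mm, angles in rad, forces in N, time in s.
With the tool pointing down it reaches from about 350 to 950 mm from the base axis. Payload 17.4 kg.
Tool frame: the origin (TCP) lies midway between the tips of the shut fingers; the grasp point (between the pads) lies ctrl.pinch_z behind it (ctrl.pinch_z is the distance from the TCP to the grasp point, in mm); z points along the fingers, x is the direction in which the jaws open and shut, and the axes are right-handed (so a half turn about z gives the same grasp; the last joint's range is limited). The gripper opens to 93 mm and grips with 3 to 60 N. Pads are 15 mm wide; open, the fingers measure 128 mm over their backs; the gripper's body (75 mm by 188 mm) begins 65 mm behind the grasp point.
Start: joints at [1.286, 0.116, 1.442, -0, 1.584, -0.038], TCP at [164.912, 654.551, 218.646] pointing down, gripper open.
Joint ranges: [-2.83, 2.83], [-0.83, 2.19], [0.07, 2.5], [-1.14, 4.28], [0.01, 3], [-2.97, 2.97]. Speed limits (rad/s): [1.89, 1.89, 2.22, 3.14, 3.14, 3.14].

### API

Orientations are given as a unit quaternion [w, x, y, z].
In Python, from plant import ctrl, hand, solver, sensors, imaging, workorder gives the robot as it stands. The module is installed in compiled form; this text tells all that it offers. Calls block until the motion is done:
- ctrl.reach(position, orientation): joint-space move of the TCP to a pose.
- ctrl.move_straight(position, rot=None, feed=150, f_stop=None): straight line of the TCP; rot=None keeps the orientation; feed is the mean speed in mm/s. With f_stop (N) it stops when the force on the tool has changed by that much, and returns True; else False.
- ctrl.move_joints(angles): joint-space move.
- hand.gripper_to(opening, squeeze=None): finger opening in mm; squeeze is the grip in N (None keeps the last); returns when the fingers have stopped.
- ctrl.hold(seconds).
- solver.ik(position, orientation): joint angles nearest the present ones, or None.
- sensors.read_state(): the state.
- imaging.capture(name): name is "side" or "top" or "wrist"; returns (picture, depth): 400x640x3 uint8, red, green, blue; 400x640 float32, mm along the optical axis (not along the pixel's ray), 0 where there is no reading.
- imaging.calibration(name): a dict with "intrinsics" (3x3 intrinsics, pixels), "k1" (the pictures are not rectified: a ray, as slopes to the right and down, at radius r is drawn at 1 + k1 r^2 times it, then the intrinsics apply), "R" (3x3) and "t" (3): a world point X has camera coordinates R X + t; the wrist camera has in their place "mount" (4x4, takes a point from camera to tool coordinates, whose origin is the TCP and whose axes are the tool frame's). Camera axes: x right, y down, z forward; pixel columns grow to the right and rows downward; lengths in mm; the calibration is good to about 2 mm. A picture is of the moment at which its call begins: read the wrist's pose just before it. calibration takes no time and is no camera call.
A pose or a line that the arm cannot do raises ctrl.MotionError and nothing moves.
- workorder.sign_off(): hands the job in, once; it reports no verdict.
The state is a dict: "time": time; "joint_pos": joint angles; "qvel": joint speeds; "tau": joint torques, N m; "eef_pos": TCP position; "eef_rot": TCP orientation; "wrist_force": force on the tool from outside, world axes, zero at the start; "torque": the same for the moment, N m; "gripper_width": finger opening in mm.
Only numpy, scipy, OpenCV 4.12 (cv2) and the standard library are available. Lean on these libraries where they do the work, as an engineer would, in place of code of your own. Each camera call takes 0.05 s, during which the arm holds its last target. There are 200 camera calls.

### The job

The white reagent bottle lying in the grey cradle is empty and rejected. It only passes the round port of the collection bin standing on end, so take it out of the cradle, stand it upright on its base on the free desk top and let go of it; then take it again from above and drop it through the port, so that it ends up wholly inside the bin. Leave the dropper bottle, the cup and the timer where they stand.

Things in the scene. Friction and masses are not known exactly. Their poses are not given: they have to be found in the camera images.
- bottle: White plastic reagent bottle with screw cap, 58 mm in diameter, 142 mm long, about 0.19 kg. Straight 58 mm body from the base to 103 mm, then it tapers to the neck. Origin: centre of the base; z axis from base to cap. Centre of mass 59 mm from the base. At the start it lies level in the cradle, axis 42 mm above the desk, cap to the robot's left (+y), give or take 37 degrees. Grip the body.
- bottle_top (a point): Centre of the top of the bottle's cap, 142 mm from the base along the bottle's z axis.
- cradle: Low grey cradle fixed to the desk: base plate 84 x 130 x 5 mm and two V rests 9 mm thick, 38 mm either side of its middle, rising to 30 mm and 35 mm to either side of the bottle's axis. Origin: centre of the underside. Its y axis runs along the lying bottle towards the cap; the bottle's centre of mass is over its middle, within 5 mm. The bottle lies loose and lifts straight out.
- bin: White square collection bin fixed to the desk, 150 x 150 mm, 175 mm high, walls 5 mm, floor 6 mm, yellow band, blue lid that does not open. The lid has one round port, 100 mm in diameter, in its middle; the room inside is 163 mm high. Origin: centre of the underside; z up; sides along its x and y.
- bin_port (a point): Centre of the round 100 mm port, level with the lid's top, 175 mm above the desk.
- microscope_foot (a point): Point on the desk under the middle of the white microscope, which always stands here between cradle and bin: fixed, 430 mm high, within x = 0.53 to 0.84 and y = -0.17 to 0.03. Carry things round its front (robot side). The desk top is clear in front of it, from x = 0.35 on, and between it and the left edge at y = 0.42, but for the things listed.
- eosin_bottle: Bystander: small amber dropper bottle with a black teat, 34 mm in diameter, 102 mm high, standing on the desk to the right, nearer the robot than the bin. Origin: centre of its base.
- cup: Bystander: clear open specimen cup, 67 mm in diameter, 68 mm high, standing on the desk near its left front corner. Origin: centre of its base.
- kitchen_timer: Bystander: white mechanical timer with a dial and a black bar on top, 60 x 66 x 42 mm, on the desk behind the bin, right of the microscope. Origin: centre of its underside.

How it is judged (in metres and radians):
On the way:
1. the bottle stands upright on its base on the desk top, out of the cradle, let go (height (world z) of bottle between -0.004 and 0.004 m and z of bottle_top in the frame of bin above 0.13 m and angle between bottle's own z axis and vertical below 0.1 rad and linear speed of bottle below 0.03 m/s and contact force between bottle and the arm below 0.1 N and contact force between bottle and the fingers below 0.1 N), for 0.2 s.
At the end, for the whole second after the job is handed in: The bottle is wholly inside the bin: the centres of its base and of its cap lie within 70 mm of the bin's middle along each side and less than 168 mm above the bin's underside (below the lid), and it is at rest (under 0.1 m/s) (x of bottle in the frame of bin between -0.07 and 0.07 m and y of bottle in the frame of bin between -0.07 and 0.07 m and z of each of bottle, bottle_top in the frame of bin below 0.168 m and x of bottle_top in the frame of bin between -0.07 and 0.07 m and y of bottle_top in the frame of bin between -0.07 and 0.07 m and linear speed of bottle below 0.1 m/s); the robot touches nothing.
It fails at once if the amber dropper bottle is shifted more than 30 mm or tipped (distance of eosin_bottle from where it was at the start of the episode above 0.03 m or angle between eosin_bottle's own z axis and vertical above 0.35 rad).
It fails at once if the clear specimen cup is shifted more than 30 mm or tipped (distance of cup from where it was at the start of the episode above 0.03 m or angle between cup's own z axis and vertical above 0.35 rad).
It fails at once if the timer is shifted more than 30 mm or tipped (distance of kitchen_timer from where it was at the start of the episode above 0.03 m or angle between kitchen_timer's own z axis and vertical above 0.35 rad).
It also fails if it takes over 59 s, if anything falls off the work surface, if the arm or the gripper's body presses on something with over 40 N, if the wrist force passes 120 N, or if a joint passes its speed limit or range.

## Working session

There is one attempt and no reset: what is moved stays moved. The work goes in short steps, each a Python script; the robot and the scene stay as the last script left them, time stands still between calls to the robot, and variables do not carry over. Pictures are saved under pics/ and viewed, about 8 in all and at most 12, crops included, and the job is handed in when it is done.

```bash
mkdir -p pics; python3 - <<'E'
from plant import ctrl,sensors,imaging
import cv2,numpy as np
s=sensors.read_state();print(s['time'],s['eef_pos'],s['eef_rot'],ctrl.pinch_z,s['gripper_width'])
for n in("top","side"):
    p,d=imaging.capture(n);cv2.imwrite(f"pics/{n}0.png",p[:,:,::-1]);np.save(f"{n}_d.npy",d);c=imaging.calibration(n);print(n,c,(d>0).mean())
print(imaging.calibration("wrist"))
E
```

```text
0.0 [164.84301191 654.35290075 217.93127572] [ 3.33958312e-04  7.88765997e-01  6.14693324e-01 -4.56191658e-04] 18.8 92.95669940869779
top {'intrinsics': array([[423.71444917,   0.        , 325.59194048],
       [  0.        , 423.71444917, 201.45870764],
       [  0.        ,   0.        ,   1.        ]]), 'k1': -0.10607121061500195, 'R': array([[-0.01767527, -0.99982645,  0.00588741],
       [-0.99618124,  0.01710668, -0.08561722],
       [ 0.08550164, -0.00737824, -0.99631071]]), 't': array([   4.86598851,  588.08983303, 1312.06226162])} 0.99590625
side {'intrinsics': array([[445.42627823,   0.        , 314.54041595],
       [  0.        , 445.42627823, 195.76027854],
       [  0.        ,   0.        ,   1.        ]]), 'k1': 0.018083023611013927, 'R': array([[-0.40233011,  0.91548332, -0.00455694],
       [ 0.45423065,  0.19529543, -0.86921471],
       [-0.79486162, -0.35178115, -0.49441382]]), 't': array([ 211.06429547, -125.78165732, 1798.37232964])} 0.99606640625
{'intrinsics': array([[279.69260538,   0.        , 321.90946161],
       [  0.        , 279.69260538, 198.31824794],
       [  0.        ,   0.        ,   1.        ]]), 'k1': -0.049363003327107184, 'mount': array([[ 9.99999898e-01,  8.48952441e-05, -4.44332246e-04,
        -1.80245189e+00],
       [ 2.33288862e-05,  9.71247449e-01,  2.38072240e-01,
        -6.44859885e+01],
       [ 4.51767761e-04, -2.38072226e-01,  9.71247348e-01,
        -1.66010673e+02],
       [ 0.00000000e+00,  0.00000000e+00,  0.00000000e+00,
         1.00000000e+00]])}
```

View pics/top0.png

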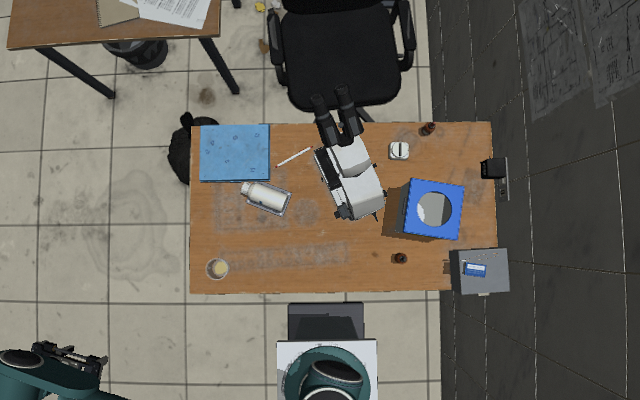

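View pics/side0.png

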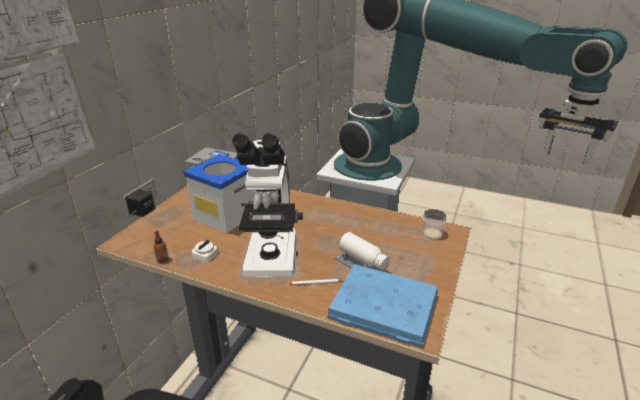

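The top view shows:
- bottle at about (265,197), cap end at (247,187)
- port at (434,209)
- microscope at (350,180)
- cup at (217,268)
- amber dropper at (399,258)
- timer at (399,150)

The side view agrees. Next I'll deproject with depth.

```bash
cat > h.py <<'E'
import numpy as np,cv2
from scipy.spatial.transform import Rotation as Ro
from plant import ctrl,hand,solver,sensors,imaging,workorder
def pose(n,s=None):
    c=imaging.calibration(n)
    if n!="wrist": return c,c["R"].T,-c["R"].T@c["t"]
    q=np.array(s["eef_rot"]);W=Ro.from_quat(q[[1,2,3,0]]).as_matrix();M=c["mount"]
    return c,W@M[:3,:3],W@M[:3,3]+np.array(s["eef_pos"])
def cloud(n,d,s=None):
    c,R,o=pose(n,s);v,u=np.mgrid[:400,:640]
    K=c["intrinsics"]
    p=cv2.undistortPoints(np.stack([u,v],-1).reshape(-1,1,2).astype(np.float64),K,np.array([c["k1"],0,0,0.])).reshape(400,640,2)
    P=np.concatenate([p,np.ones((400,640,1))],-1)
    rays=P@R.T
    return rays*d[...,None]+o,rays,o
def plane(rays,o,z): return o+rays*((z-o[2])/rays[...,2:3])
def quat(x,z):  # tool x and z directions
    z=np.array(z,float);z/=np.linalg.norm(z);x=np.array(x,float);x-=z*(x@z);x/=np.linalg.norm(x)
    q=Ro.from_matrix(np.stack([x,np.cross(z,x),z],1)).as_quat();return q[[3,0,1,2]]
def tcp(p,z): # grasp point -> TCP
    return np.array(p,float)+np.array(z)/np.linalg.norm(z)*ctrl.pinch_z
E
cat > m.py <<'E'
from h import *
p=cv2.imread("pics/top0.png");d=np.load("top_d.npy");X,r,o=cloud("top",d)
hsv=cv2.cvtColor(p,cv2.COLOR_BGR2HSV)
def box(u0,v0,u1,v1):
    m=np.zeros((400,640),bool);m[v0:v1,u0:u1]=1;return m
print("desk z",np.median(X[225:235,250:300,2]),np.median(X[270:285,300:380,2]))
def rep(name,m):
    P=X[m];c,wh,a=cv2.minAreaRect(P[:,:2].astype(np.float32));print(name,m.sum(),np.round(c,1),np.round(wh,1),round(a,1),"mean",P.mean(0).round(1),"z",np.percentile(P[:,2],[5,50,95]).round(1))
    return P
m=box(230,170,300,225)&(X[...,2]>45)
P=rep("bottle",m);w,V=np.linalg.eigh(np.cov(P[:,:2].T));a=V[:,1]*np.sign(V[1,1]);t=(P[:,:2]-P[:,:2].mean(0))@a;print("axis",a,np.degrees(np.arctan2(a[1],a[0])),"ends",t.min(),t.max(),P[t>t.max()-10].max(0),P[t<t.min()+10].max(0))
rep("cradle",box(225,165,305,225)&(X[...,2]>15)&(X[...,2]<38))
rep("lid",box(395,170,475,250)&(hsv[...,1]>130)&(abs(hsv[...,0].astype(int)-110)<15)&(X[...,2]>160))
rep("cup",box(200,252,235,285)&(X[...,2]>15))
rep("eosin",box(385,245,415,270)&(X[...,2]>15))
rep("microscope",box(300,85,388,228)&(X[...,2]>60))
rep("timer",box(383,135,415,165)&(X[...,2]>15))
rep("greybox",box(445,245,515,300)&(X[...,2]>30))
E
python3 m.py
```

```text
desk z -0.6353336648115828 -0.5589862923230839
bottle 801 [574.8 119.5] [299.   66.1] 61.2 mean [603.9 178.9  95.2] z [50.3 64.4 72.8]
axis [0.48894197 0.87231631] 60.72893568713782 ends -215.80119608022636 83.44711129554263 [654.81404774 261.22891017  63.79535765] [ 473.74658625    4.48558738 1357.54364918]
cradle 710 [655.  213.2] [222.6 130.4] 67.8 mean [679.9 239.6  31.8] z [20.  32.9 36.9]
lid 2034 [ 553.8 -196.9] [397.9 171.9] 88.3 mean [ 548.8 -305.6  182.1] z [170.7 174.6 178.6]
cup 211 [438.9 190.7] [ 66.2 373. ] 20.7 mean [385.2 333.9  72.6] z [21.2 52.6 71. ]
eosin 122 [ 444.8 -126.4] [266.1  32.4] 70.6 mean [ 412.9 -211.   178. ] z [  26.6   59.8 1357.5]
microscope 5603 [657.5 -82.6] [348.4 209.6] 5.7 mean [670.5 -58.7 305.4] z [143.3 331.9 413.2]
timer 318 [ 615.9 -144.4] [ 70.7 405.6] 53.6 mean [ 743.8 -238.3   53.2] z [17.3 29.8 41.1]
greybox 2940 [ 371.1 -281.3] [582.8 171.2] 86.6 mean [ 364.9 -475.4  105.5] z [ 54.2 104.4 127.4]
```

```bash
sed -i 's/^X=.*//; s/m=np.zeros((400,640),bool);m\[v0:v1,u0:u1\]=1;return m/m=np.zeros((400,640),bool);m[v0:v1,u0:u1]=1;return m\&(d>0)/' m.py
sed -i 's/^m=box(230.*/m=box(230,170,300,225)\&(X[...,2]>45)\&(X[...,2]<80)\&(hsv[...,1]<60)/; s/(X\[...,2\]>160)/(X[...,2]>160)\&(X[...,2]<185)/' m.py
python3 m.py
python3 - <<'E'
from h import *
# feasibility: grasp tilted toward cap, upright pose with various headings
B=np.array([622,208,42.]);b=np.array([.46,.888,0])
x=np.cross([0,0,1],b)
for th in (0,20,30,40):
    t=np.radians(th);a=np.array([0,0,-1])*np.cos(t)-b*np.sin(t)
    for sx in (1,-1):
        for dz in(0,150):
            j=solver.ik(tcp(B+[0,0,dz],a),quat(sx*x,a));print("grasp",th,sx,dz,None if j is None else np.round(j,2))
for th in (30,40):
  t=np.radians(th)
  for C in ((600,330),(480,230),(430,180),(450,100)):
    for ph in range(-90,91,30):
      f=np.radians(ph);hd=np.array([np.cos(f),np.sin(f),0]);a=hd*np.cos(t)-np.array([0,0,1])*np.sin(t);xx=np.cross([0,0,1],hd)
      r=[]
      for sx in(1,-1):
        j=[solver.ik(tcp([*C,z],a),quat(sx*xx,a)) for z in(65,200)]
        r.append([None if k is None else list(np.round(k,1)) for k in j])
      if any(k for q in r for k in q):print(th,C,ph,r)
E
```

```text
desk z -0.6353336648115828 -0.5589862923230839
bottle 775 [610.7 189.4] [144.9  57.3] 67.4 mean [607.3 183.2  63. ] z [50.2 64.2 72. ]
axis [0.38087845 0.92462512] 67.61189355685532 ends -65.4665700440192 79.48838828197695 [651.19356912 261.22891017  63.79535765] [611.34700811 138.83359179  76.63241404]
cradle 710 [655.  213.2] [222.6 130.4] 67.8 mean [679.9 239.6  31.8] z [20.  32.9 36.9]
lid 2021 [ 549.6 -309.7] [155.8 156.2] 79.7 mean [ 549.3 -307.6  174.5] z [170.7 174.6 178.4]
cup 207 [385.1 332.8] [66.6 65. ] 89.6 mean [383.4 340.3  47.8] z [21.2 52.2 69.6]
eosin 111 [ 405.  -236.1] [33.2 30.7] 43.1 mean [ 406.9 -232.3   61.1] z [26.6 58.7 97.9]
microscope 5562 [670.5 -79.7] [327.3 172.7] 18.2 mean [672.  -59.2 297.7] z [142.9 330.7 411.7]
timer 312 [ 750.5 -243.6] [61.5 56.6] 87.0 mean [ 749.  -243.    28.2] z [17.2 29.6 39.6]
greybox 2927 [ 351.6 -482.7] [171.5 172.3] 1.8 mean [ 364.4 -477.5   99.9] z [ 54.1 104.4 127.1]
grasp 0 1 0 [ 0.28  0.19  1.68 -0.    1.27 -2.38]
grasp 0 1 150 [ 0.28  0.09  1.54 -0.    1.51 -2.38]
grasp 0 -1 0 [ 0.28  0.19  1.68 -0.    1.27  0.76]
gras
[... 18001 characters left out ...]
loat64(1.2), np.float64(3.0)], None], [[np.float64(-0.3), np.float64(-0.4), np.float64(2.4), np.float64(0.9), np.float64(1.2), np.float64(-0.2)], [np.float64(-0.3), np.float64(-0.6), np.float64(2.3), np.float64(0.9), np.float64(1.4), np.float64(0.1)]]]
40 (450, 100) 90 [[[np.float64(-0.3), np.float64(-0.1), np.float64(2.2), np.float64(0.8), np.float64(1.5), np.float64(2.6)], [np.float64(-0.3), np.float64(-0.3), np.float64(2.0), np.float64(0.8), np.float64(1.7), np.float64(2.8)]], [[np.float64(-0.3), np.float64(-0.1), np.float64(2.2), np.float64(0.8), np.float64(1.5), np.float64(-0.5)], [np.float64(-0.3), np.float64(-0.3), np.float64(2.0), np.float64(0.8), np.float64(1.7), np.float64(-0.3)]]]
```

```bash
python3 - <<'E'
from h import *
b=np.array([.382,.924,0]);x=-np.cross([0,0,1],b);G=np.array([607,181,42.])
dn=np.array([0,0,-1.])
ctrl.reach(tcp(G+[0,0,190],dn),quat(x,dn))
s=sensors.read_state();p,d=imaging.capture("wrist");cv2.imwrite("pics/w1.png",p[:,:,::-1])
X,r,o=cloud("wrist",d,s);hsv=cv2.cvtColor(p,cv2.COLOR_RGB2HSV)
m=(d>0)&(np.linalg.norm(X[...,:2]-G[:2],axis=2)<120)&(X[...,2]>44)&(X[...,2]<80)
P=X[m];print(s['time'],m.sum(),cv2.minAreaRect(P[:,:2].astype(np.float32)),P[:,2].max())
body=P[P[:,2]>66];w,V=np.linalg.eigh(np.cov(body[:,:2].T));a=V[:,1]*np.sign(V[1,1])
t=(P[:,:2]-G[:2])@a;n=(P[:,:2]-G[:2])@[a[1],-a[0]]
print("axis",a,"t",np.percentile(t,[.5,99.5]),"ridge n",np.median((body[:,:2]-G[:2])@[a[1],-a[0]]),"n",np.percentile(n,[.5,99.5]))
# rest of cradle
E
```

```text
2.4083 5382 ((612.9044189453125, 185.57284545898438), (142.82958984375, 57.617088317871094), 67.58137512207031) 72.73484754715611
axis [0.38021228 0.92489925] t [-63.23909394  77.294475  ] ridge n 3.221571726977638 n [-24.26337207  31.78247541]
```

View pics/w1.png

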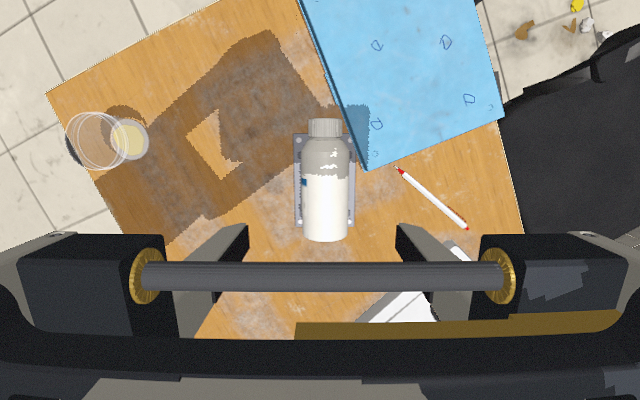

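The wrist view shows the bottle lying in the cradle, base at (325,238), cap at (325,125), with the blue tray beyond the cap. I'll grasp it tilted 30° toward the cap so that it can be turned upright.

```bash
python3 - <<'E'
from h import *
b=np.array([.380,.925,0]);x=-np.cross([0,0,1],b);G=np.array([608.8,178.5,43.])
t=np.radians(30);a=np.array([0,0,-1])*np.cos(t)-b*np.sin(t);q=quat(x,a)
ctrl.reach(tcp(G+[0,0,110],a),q)
print(ctrl.move_straight(tcp(G,a),feed=120,f_stop=15))
hand.gripper_to(40,20)
s=sensors.read_state();print(s['time'],s['gripper_width'],s['eef_pos'],s['wrist_force'])
ctrl.move_straight(tcp(G+[0,0,60],a),feed=100)
ctrl.move_straight(tcp([530,200,210],a),feed=200)
s=sensors.read_state();print(s['time'],s['gripper_width'],s['wrist_force'])
hd=np.array([0,-1,0]);a2=hd*np.cos(t)-np.array([0,0,1])*np.sin(t);q2=quat(np.cross([0,0,1],hd),a2)
C=[450,120]
ctrl.reach(tcp([*C,150],a2),q2)
s=sensors.read_state();print(s['time'],s['gripper_width'],s['eef_pos'],s['joint_pos'],s['wrist_force'])
p,d=imaging.capture("side");cv2.imwrite("pics/s2.png",cv2.resize(p[100:300,200:520,::-1],None,fx=2,fy=2))
E
```

```text
False
4.6917 57.0285695171471 [605.41430078 169.72559294  26.80583059] [ 2.60436917 -0.55537953 -0.63214505]
6.2667 57.131568698642226 [ 0.0236601  -0.05793192 -2.25803764]
6.8417 57.29972742850801 [449.91381054 103.77482459 139.5515333 ] [ 0.63819668  0.07266407  1.87762914 -0.81461912  1.86992918  0.67416885] [ 0.47661693  0.0214179  -1.37325432]
```

View pics/s2.png

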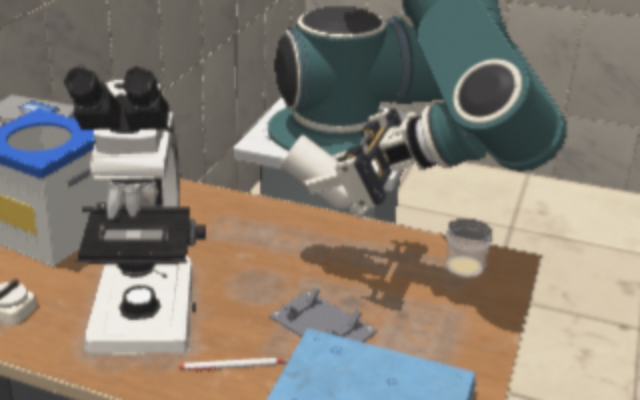

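I got a sign wrong. Turning the bottle upright means rotating the tool to the opposite heading (+b). The crop shows the cap end tipped down, with the bottle still firmly held. I'll check a corrected pose through a tool-down waypoint.

```bash
python3 - <<'E'
from h import *
t=np.radians(30);X=np.array([1.,0,0]);U=np.array([0,0,1.])
def A(ph): return -U*np.cos(ph)+np.array([0,1,0])*np.sin(ph)
for C in((420,200),(420,230)):
  for z,deg in((230,0),(230,30),(230,60),(150,60),(62,60)):
    a=A(np.radians(deg));j=solver.ik(tcp([*C,z],a),quat(X,a));print(C,z,deg,None if j is None else np.round(j,2))
C=(420,200)
a=A(0);ctrl.reach(tcp([*C,230],a),quat(X,a))
a=A(t);ctrl.reach(tcp([*C,230],a),quat(X,a))
a=A(2*t);ctrl.reach(tcp([*C,150],a),quat(X,a))
ctrl.hold(.3)
s=sensors.read_state();print(s['time'],s['gripper_width'],s['eef_pos'],s['wrist_force'],s['joint_pos'])
p,d=imaging.capture("side");cv2.imwrite("pics/s3.png",cv2.resize(p[60:300,200:520,::-1],None,fx=2,fy=2))
E
```

```text
(420, 200) 230 0 [ 0.39 -0.35  1.88 -0.    1.61  0.39]
(420, 200) 230 30 [ 0.08 -0.44  2.01  0.52  1.54  0.07]
(420, 200) 230 60 [-0.17 -0.39  2.14  1.03  1.62 -0.24]
(420, 200) 150 60 [-0.17 -0.3   2.21  1.02  1.54 -0.38]
(420, 200) 62 60 [-0.17 -0.15  2.26  1.04  1.44 -0.55]
(420, 230) 230 0 [ 0.45 -0.32  1.86 -0.    1.6   0.45]
(420, 230) 230 30 [ 0.15 -0.43  2.    0.52  1.5   0.13]
(420, 230) 230 60 [-0.1  -0.39  2.14  1.04  1.57 -0.2 ]
(420, 230) 150 60 [-0.1  -0.3   2.22  1.05  1.48 -0.34]
(420, 230) 62 60 [-0.1  -0.16  2.26  1.07  1.39 -0.52]
9.1083 57.18587874904568 [420.19389187 216.87267261 141.8691516 ] [-0.13261975 -0.67789305 -2.18906376] [-0.16628872 -0.29988446  2.21008117  1.02264965  1.53952318 -0.37828012]
```

View pics/s3.png

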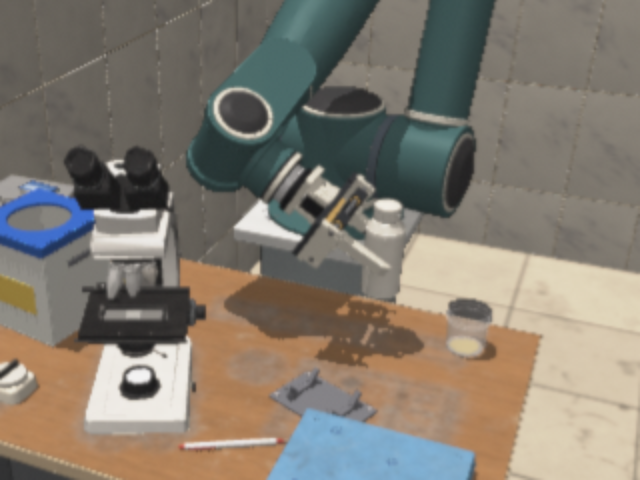

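The bottle is upright in the gripper: cap at (387,208), base near (383,293) in the crop. I'll lower it until contact, release, and retreat along the tool axis.

```bash
python3 - <<'E'
from h import *
X=np.array([1.,0,0]);f=np.radians(60);a=np.array([0,np.sin(f),-np.cos(f)]);C=(420,200)
ctrl.move_straight(tcp([*C,78],a),feed=80)
print(ctrl.move_straight(tcp([*C,50],a),feed=15,f_stop=5))
s=sensors.read_state();P=np.array(s['eef_pos']);print(s['time'],"pinch z",P[2]-a[2]*ctrl.pinch_z,s['wrist_force'])
hand.gripper_to(70);hand.gripper_to(93)
s=sensors.read_state();P=np.array(s['eef_pos']);print(s['wrist_force'],s['gripper_width'])
ctrl.move_straight(P-a*130,feed=150)
p,d=imaging.capture("side");cv2.imwrite("pics/s4.png",cv2.resize(p[60:300,200:520,::-1],None,fx=2,fy=2))
Y,r,o=cloud("side",d)
m=(d>0)&(np.linalg.norm(Y[...,:2]-np.array(C),axis=2)<60)&(Y[...,2]>8)&(Y[...,2]<160)
Q=Y[m]
for lo,hi in((10,40),(40,70),(70,100),(125,150)):
    k=Q[(Q[:,2]>lo)&(Q[:,2]<hi)];print(lo,len(k),k.mean(0).round(1) if len(k) else "")
print("top",Q[:,2].max(),sensors.read_state()['time'])
E
```

```text
True
11.35 pinch z 61.05985685454257 [ 1.18187161 -1.25334767  3.84629427]
[-0.30244393 -0.32241491 -0.43419593] 93.04269362990095
10 155 [442.5 206.6  25. ]
40 158 [442.9 207.3  55.4]
70 163 [443.6 206.7  85.1]
125 133 [429.6 204.1 138.1]
top 145.60438261402896 13.5
```

View pics/s4.png

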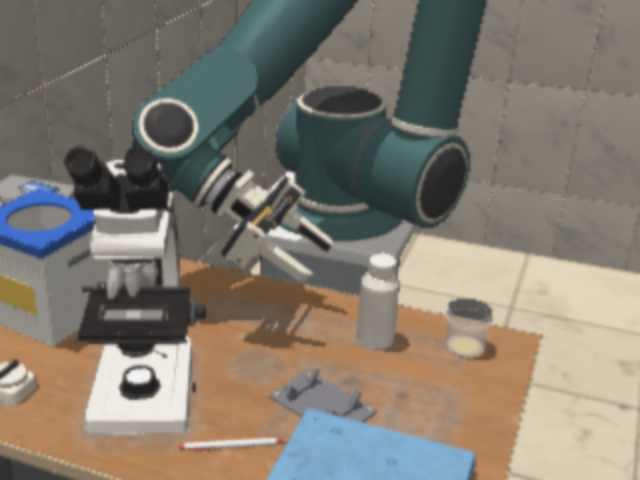

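The bottle stands upright on its own at (378,300) in the crop, clear of the gripper. Next I'll look from above and regrasp.

```bash
python3 - <<'E'
from h import *
X=np.array([1.,0,0]);dn=np.array([0,0,-1.]);q=quat(X,dn)
ctrl.reach(tcp([420,80,280],dn),q)
ctrl.move_straight(tcp([420,200,280],dn),feed=200);ctrl.hold(.2)
s=sensors.read_state();p,d=imaging.capture("wrist");Y,r,o=cloud("wrist",d,s)
m=(d>0)&(np.linalg.norm(Y[...,:2]-[420,200],axis=2)<50)&(Y[...,2]>134)&(Y[...,2]<152)
Q=Y[m];c,R=cv2.minEnclosingCircle(Q[:,:2].astype(np.float32));print(m.sum(),"cap",c,R,Q.mean(0),s['eef_pos'])
c=np.array(c)
if m.sum()>100 and np.linalg.norm(c-[420,200])<15:
    ctrl.move_straight(tcp([*c,200],dn),feed=200)
    print(ctrl.move_straight(tcp([*c,87],dn),feed=100,f_stop=8))
    hand.gripper_to(40,25)
    s=sensors.read_state();print(s['time'],s['gripper_width'],s['eef_pos'],s['wrist_force'])
    ctrl.move_straight(tcp([*c,310],dn),feed=150)
    s=sensors.read_state();print(s['time'],s['gripper_width'],s['wrist_force'])
else: cv2.imwrite("pics/w5.png",p[:,:,::-1])
E
```

```text
1103 cap (421.72393798828125, 199.82994079589844) 19.93496322631836 [421.74615329 200.61738402 141.97847523] [420.15234149 199.08618215 261.20685819]
False
17.875 57.38068352019616 [421.73552814 199.85302063  68.22938601] [0.77960981 0.11818419 0.52277591]
19.5083 57.275799634683096 [ 0.23399338 -0.84558843 -2.63922098]
```

```bash
python3 - <<'E'
from h import *
dn=np.array([0,0,-1.])
ctrl.move_straight(tcp([405,-120,310],dn),feed=220)
ctrl.move_straight(tcp([410,-270,310],dn),feed=200);ctrl.hold(.2)
s=sensors.read_state();p,d=imaging.capture("wrist");Y,r,o=cloud("wrist",d,s);cv2.imwrite("pics/w6.png",p[:,:,::-1])
h=cv2.cvtColor(p,cv2.COLOR_RGB2HSV)
m=(d>0)&(h[...,1]>130)&(abs(h[...,0].astype(int)-110)<15)&(Y[...,2]>168)&(Y[...,2]<182)&(np.linalg.norm(Y[...,:2]-[550,-310],axis=2)<125)
Q=Y[m];print(m.sum(),cv2.minAreaRect(Q[:,:2].astype(np.float32)),Q[:,2].mean(),s['time'],s['gripper_width'])
E
```

```text
7309 ((557.5214233398438, -284.1318664550781), (97.93737030029297, 156.3542938232422), 79.72047424316406) 174.93097202602218 22.2167 57.24076399175559
```

View pics/w6.png

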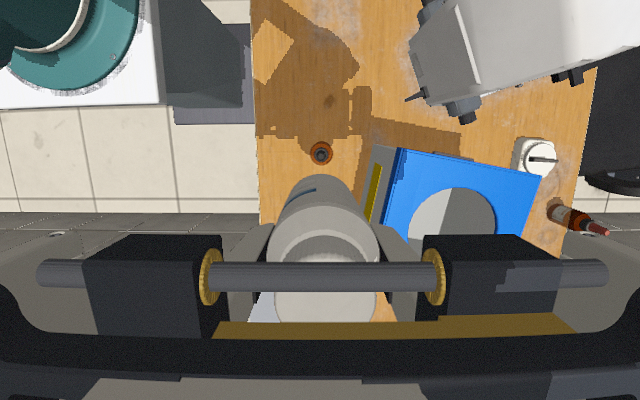

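The view shows the lid with the port at (453,215), partly hidden by the gripper. The visible edges put the centre at about (552,-313), against (550,-310) from the top view. I'll use (551,-311).

```bash
python3 - <<'E'
from h import *
dn=np.array([0,0,-1.]);c=[551,-311]
ctrl.move_straight(tcp([*c,310],dn),feed=150);ctrl.hold(.3)
hit=ctrl.move_straight(tcp([*c,204],dn),feed=90,f_stop=8)
s=sensors.read_state();print(hit,s['time'],s['eef_pos'],s['wrist_force'],s['gripper_width'])
p,d=imaging.capture("top");p2,_=imaging.capture("side")
cv2.imwrite("pics/s7.png",cv2.resize(np.hstack([p2[120:280,140:340],p[120:280,340:540]])[:,:,::-1],None,fx=2,fy=2))
if not hit:
    hand.gripper_to(93);ctrl.hold(.7)
    ctrl.move_straight(tcp([*c,330],dn),feed=150)
    ctrl.move_straight(tcp([420,-270,330],dn),feed=200);ctrl.hold(.3)
    s=sensors.read_state();p,d=imaging.capture("wrist");p2,d2=imaging.capture("side");p3,d3=imaging.capture("top")
    cv2.imwrite("pics/s8.png",np.vstack([np.hstack([cv2.resize(p2[120:280,140:340],(400,320)),cv2.resize(p3[150:270,375:525],(400,320))]),np.hstack([cv2.resize(p,(400,250))]*1+[np.zeros((250,400,3),np.uint8)])])[:,:,::-1])
    Y,_,_=cloud("top",d3);m=(d3>0)&(np.linalg.norm(Y[...,:2]-c,axis=2)<48)&(Y[...,2]>150)
    I=(d3>0)&(np.linalg.norm(Y[...,:2]-c,axis=2)<45)
    print("above150 in port",m.sum(),"max z",Y[I][:,2].max(),s['time'],s['wrist_force'])
E
```

```text
False 25.0167 [ 551.20840339 -311.14714678  185.89785489] [ 0.35752535  0.20718779 -1.83864685] 56.94047301603954
above150 in port 49 max z 440.0944399783251 28.7083 [0.88626041 0.39041103 0.71785367]
```

View pics/s8.png

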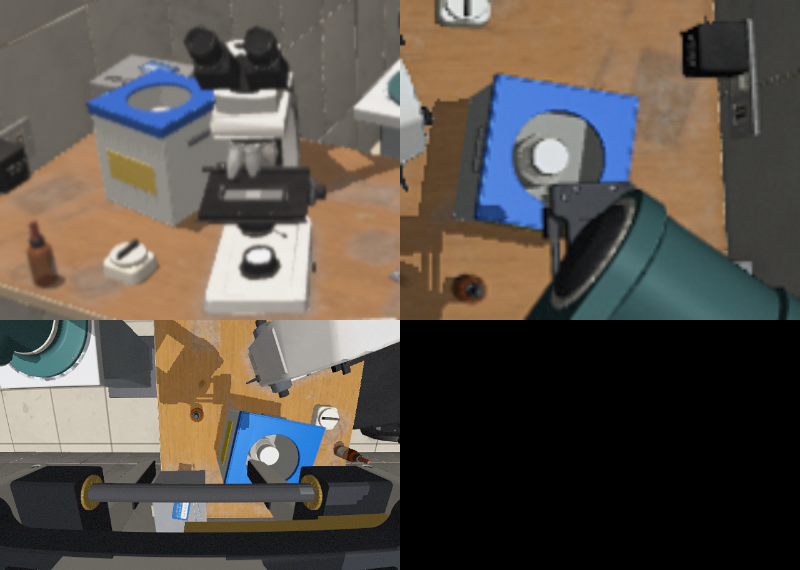

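The bottle stands inside the bin, with its cap visible through the port at (548,157) in the top crop. I'll check the cap height quickly, then hand in.

```bash
python3 - <<'E'
from h import *
ctrl.move_straight(tcp([405,-120,330],[0,0,-1.]),feed=200);ctrl.hold(.3)
p,d=imaging.capture("top");Y,_,_=cloud("top",d)
m=(d>0)&(np.linalg.norm(Y[...,:2]-[551,-311],axis=2)<42)&(Y[...,2]>110);Q=Y[m];print("cap",m.sum(),Q.mean(0),Q[:,2].max())
for n,(u,v),xy in(("eosin",(399,258),(405,-236)),("cup",(217,268),(385,333)),("timer",(399,150),(750,-244))):
    k=(d>0)&(np.linalg.norm(Y[...,:2]-xy,axis=2)<60)&(Y[...,2]>15)&(Y[...,2]<110);print(n,k.sum(),cv2.minAreaRect(Y[k][:,:2].astype(np.float32))[0] if k.sum() else "")
s=sensors.read_state();print(s['time'],s['wrist_force'])
workorder.sign_off()
E
```

```text
cap 274 [ 550.77183274 -303.0963594   134.60526235] 153.64710156696947
eosin 0 
cup 207 (385.4236145019531, 332.3995361328125)
timer 312 (751.0278930664062, -244.88119506835938)
30.1083 [ 0.331902   -1.29527763  0.28629026]
the job is handed in; nothing more can be done
```

The bottle is standing inside the bin and the job is handed in at about 30 s of the 59 s allowed. `sign_off` reports no verdict, so this rests on my own checks.

I gripped the bottle in the cradle with the tool tilted, turned it upright and stood it on the desk at about (421, 200) mm. I let it go and backed away, then took it again from above, carried it round the front of the microscope and dropped it through the port.

**Last checks:**
- **Bottle:** its cap shows near the middle of the port. The highest point measured there was 154 mm, below the lid and under the 168 mm limit.
- **Cup and timer:** both are within about 1 mm of where they started.
- **Dropper bottle:** the arm hid it from the top camera in the final check, so that check found nothing. In the picture after the drop it was still standing in its place.
- **Robot:** it is clear of everything, with the wrist force near zero.

**What went wrong:** I first turned the held bottle the wrong way, with its cap tipped down. I saw it in the side view and corrected it in the air; nothing was touched. The two estimates of the port centre differed by about 4 mm, so I used the middle of them.

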